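# Third hand: hold a heat sink against the sprung plate of the pressing jig

## Task

Be a third hand for the colleague who will drive the screw: take the taller of the two finned heat sinks, stand it upright on the bed of the pressing jig with its flat back flush and centred on the sprung plate, and push it against the plate with a steady force of about 10 N, so that the tip of the plate's tongue stands between the two ridges on the rear block. Keep that push steady for at least three seconds and finish while still holding it so, without letting go; never ram the plate to the end of its travel, and leave the other things lying where they are.

Things in the scene. Friction and masses are not known exactly. Their poses are not given: they have to be found in the camera images.
- tall_sink: taller heat sink, bare aluminium, 36 (x) x 44 (y) x 50 mm high, about 0.12 kg, loose, standing upright on the near pink mat (6.4 mm thick). Origin: centre of underside. Its +x side is the flat back; six upright fins run from it to the -x side. The two outer fins end in full flat faces at y = +-22 mm: grip there (44 mm across). The other heat sink is alike but 26 mm high.
- sink_back (a point): foot of the tall heat sink's flat back: centre of the back's lower edge, at x = +18 mm, y = 0, z = 0 in the heat sink's frame, axes parallel to it
- press_jig: jig fixed to the bench. Grey bed 155 (x, -65 to 90) x 110 (y) x 50 mm high; origin at its underside, on the bench top under the plate face. The free half of the bed is at -x, towards the robot, open at the sides; the sprung plate stands across the middle, facing -x; behind it a steel rear block (x 45 to 85 mm, 44 mm wide, top 94 mm above the origin). Push along the jig's +x.
- plate_face (a point): on the pressure plate, moving with it: middle of its front face, at the height of the bed's top; at (0, 0, 50 mm) in the jig's frame while nothing presses. Axes as the jig's. The plate is steel, 44 mm wide (as the heat sink), 8 mm thick, from 2 to 44 mm above the bed.
- pressure_plate (a joint): how far the sprung plate is pushed back along the jig's +x, m: 0 free, 0.026 at the end stop. Spring 800 N/m (8 N at 10 mm, 10.4 N at 13 mm), friction 0.2 N; it returns if let go. A 10 mm wide tongue on the plate's top reaches over the rear block; its tip passes the first pair of ridges (8 mm high, either side of it) at 0.010 and reaches the second at 0.018.
- short_sink: bystander: the shorter heat sink, 36 x 44 x 26 mm high, loose, same make; origin centre of underside
- screwdriver: bystander: screwdriver with a red handle, 170 mm long (its y), 23 mm across, 21 mm high, lying on the bench; origin under its middle
- meter: bystander: multimeter on its back, 128 (x) x 66 (y) x 34 mm; origin centre of underside

How it is judged:
On the way:
1. the tall heat sink stands on the jig's bed, flat back flush and centred on the plate, and is pressed steadily, plate pushed back 8 to 18 mm, for three seconds (value of joint pressure_plate between 0.008 and 0.018 m and contact force between tall_sink and pressure_plate between 5 and 16 N and contact force between tall_sink and the fingers above 2 N and x of sink_back in the frame of plate_face between -0.004 and 0.004 m and y of sink_back in the frame of plate_face between -0.007 and 0.007 m and z of sink_back in the frame of plate_face between -0.003 and 0.006 m and angle between the x axis of tall_sink and the x axis of press_jig, either way round below 0.12 rad and angle between tall_sink's own z axis and vertical below 0.12 rad and velocity of joint pressure_plate between -0.01 and 0.01 m/s), for 3 s.
At the end, for the whole second after the job is handed in: Fingers still push the tall heat sink (over 2 N); plate pushed back 8 to 18 mm, nearly still, 5 to 16 N on it; flat back on the plate within 4 mm, centred within 7 mm, parallel and upright within 0.12 rad, foot at most 6 mm above the bed; no bystander moved over 30 mm (all of step 1 and distance of each of short_sink, screwdriver, meter from where it was at the start of the episode below 0.03 m); the arm keeps its last pose, push and grip.
It fails at once if the sprung plate is rammed to the end of its travel (beyond 24 mm) (value of joint pressure_plate above 0.024 m).
It fails at once if the short heat sink is pushed or carried more than 30 mm from its place (distance of short_sink from where it was at the start of the episode above 0.03 m).
It fails at once if the screwdriver is pushed or carried more than 30 mm from its place (distance of screwdriver from where it was at the start of the episode above 0.03 m).
It fails at once if the multimeter is pushed or carried more than 30 mm from its place (distance of meter from where it was at the start of the episode above 0.03 m).
It also fails if it takes over 42 s, if anything falls off the work surface, if the arm or the gripper's body presses on something with over 40 N, if the wrist force passes 120 N, or if a joint passes its speed limit or range.

## Robot

A 6-joint arm with a two-finger parallel gripper is mounted at the origin on a cart in front of the work surface, level with it; the furniture and walls round the work are solid. World frame = base frame: x ahead of the robot, y to its left, z up, the work surface at z = 0. Lengths are in m, angles in rad, forces in N, time in s.
With the tool pointing down it reaches from about 0.425 to 0.925 m from the base axis. Payload 12.5 kg.
Tool frame: the origin (TCP) lies midway between the tips of the shut fingers; the grasp point (between the pads) lies 19 mm behind it; z points along the fingers, y is the line along which they close (so a half turn about z gives the same grasp; the last joint's range is limited). The gripper opens to 85 mm and grips with 20 to 120 N. Pads are 22 mm wide; open, the fingers measure 114 mm over their backs; the gripper's body (76 mm by 85 mm) begins 54 mm behind the grasp point. The pads swing forward as they close: fully open they stand 13 mm farther back than shut.
Start: joints at [1.196, 0.491, 1.559, -0, 1.092, -0.106], TCP at [0.166, 0.603, 0.194] pointing down, gripper open.
Joint ranges: [-3.1, 3.1], [-0.84, 2.19], [0.05, 2.79], [-1.13, 4.28], [0.06, 2.93], [-2.69, 2.69]. Speed limits (rad/s): [2.22, 2.22, 2.79, 3.14, 3.14, 3.14].

## Interface

Orientations are given as a unit quaternion [x, y, z, w].
In Python, from workcell import get_obs, read_camera, camera_params, job_done, outline_of gives the robot as it stands.
- The arm moves only by the tool move_arm, never from a script. Its argument "deltas" is a list that holds one entry, the list of rows, each a list of 6 numbers: the shift along the world's x, y, z in m, then the turn, a rotation vector about the world's x, y, z in rad. In form: [[[tx, ty, tz, ax, ay, az], ...]]. A call has 1 to 12 rows; each row shifts and turns the commanded pose from where the row before left it; what a row does not reach is not made up. A row lasts 1/8 s, in which the tool goes at most 62.5 mm and 10.7 degrees, less where a joint would pass 70% of its speed; a pose out of reach is approached as far as the arm can. A call with a gripper value outside its range is refused whole. "gripper" is the finger opening in m, from 0 to 0.0854, set as the call begins (left out, the last holds). The fingers move at their own pace and stop on an object; "newtons" is the grip in N (left out, the last holds). Time passes only in rows, so rows that do not move let the fingers close. It gives the time, the measured TCP pose, the force, the opening and the grip force at its end, in the units of the state.
- get_obs(): the state, without advancing time (a new reading comes with each control period).
- read_camera(name): name is "scene" or "top" or "wrist"; returns the picture (400x640x3 uint8, red, green, blue); there is no depth.
- camera_params(name): a dict with "intrinsics" (3x3 intrinsics, pixels), "extrinsics" (4x4, takes a point from world to camera coordinates). Camera axes: x right, y up, looking along -z (the intrinsics and any distortion apply to the point x, -y, -z); pixel columns grow to the right and rows downward; lengths in m; the calibration is good to about 2 mm. A picture is of the moment at which its call begins: read the wrist's pose just before it. camera_params takes no time and is no camera call; for the wrist camera it gives the pose at the moment of the call.
- job_done(): hands the job in; it is judged then, once.
Trained networks look in the newest picture that a camera, given by its name, has taken for a name from the list of things; names that differ only in an ending like _2 or _b are one class to them, and where a whole thing is asked for, a point or a joint stands for the part that bears it (a point fixed in the world has none). Each returns a list of dicts, best first, with "conf" (0 to 1); they miss things now and then, are a little off and sometimes report something else, mostly with a low value. They report only what shows in the picture. A call takes as long as a camera call.
- outline_of(camera, target): "pixels" (400x640 bool, what is visible of it) and "point" ([column, row] in pixels, amid what is visible of it).
The state is a dict: "t": time; "joint_pos": joint angles; "dq": joint speeds; "joint_efforts": joint torques, N m; "position": TCP position; "eef_rot": TCP orientation; "contact_force": force on the tool from outside, world axes, zero at the start; "moment": the same for the moment, N m; "opening": opening from 0.0 (shut) to 1.0 (fully open); "grip_force": force on a finger pad.
Only numpy, scipy, OpenCV 4.12 (cv2) and the standard library are available. Lean on these libraries where they do the work, as an engineer would, in place of code of your own. Each camera call takes 0.05 s, during which the arm holds its last target. There are 200 camera calls.

## Working session

There is one attempt and no reset: what is moved stays moved. The work goes in short steps, Python scripts to look and compute and a tool call to move; the robot and the scene stay as the last step left them, time stands still between calls to the robot, and variables do not carry over. Pictures are saved under pics/ and viewed, at most 10 in all, crops included, and the job is handed in when it is done.

Besides the shell and the picture viewer there is one more tool, called after ">>>" as name([rows], argument=value, ...), one row to a line, values as JSON. move_arm: Moves the arm, as the interface text tells. Its arguments: {"type":"object","properties":{"deltas":{"type":"array"},"gripper":{"type":"number"},"newtons":{"type":"number"}},"required":["deltas"]}

```bash
mkdir -p pics; python3 - <<'E'
from workcell import *
import cv2,numpy as np
o=get_obs();print(o['t'],o['position'],o['eef_rot'],o['contact_force'])
for c in('scene','top'):
    im=read_camera(c);cv2.imwrite(f'pics/{c}0.png',im[:,:,::-1])
    p=camera_params(c);print(c,np.round(p['intrinsics'],1).tolist(),np.round(p['extrinsics'],3).tolist(), [k for k in p])
    for n in('tall_sink','press_jig','pressure_plate','short_sink','screwdriver','meter'):
        r=outline_of(c,n)
        print(n,[(round(d['conf'],2),np.round(d['point']).tolist(),int(d['pixels'].sum())) for d in r[:2]])
E
```

```text
0.0 [0.16585084 0.60230322 0.19382057] [ 1.34003086e-01  9.90980757e-01 -5.42126899e-04 -1.37924493e-04] [ 0.06926951 -0.04571653 -0.1576808 ]
scene [[477.8, 0.0, 322.6], [0.0, 477.8, 201.5], [0.0, 0.0, 1.0]] [[0.843, -0.538, -0.008, -0.334], [0.371, 0.571, 0.733, -0.305], [-0.39, -0.62, 0.681, -0.915], [0.0, 0.0, 0.0, 1.0]] ['intrinsics', 'extrinsics']
tall_sink [(0.86, [280.0, 208.0], 499)]
press_jig [(0.73, [334.0, 176.0], 2500)]
pressure_plate [(0.73, [334.0, 164.0], 272)]
short_sink [(0.69, [329.0, 249.0], 363)]
screwdriver [(0.8, [338.0, 301.0], 447)]
meter [(0.62, [240.0, 187.0], 885)]
top [[394.1, 0.0, 313.5], [0.0, 394.1, 203.9], [0.0, 0.0, 1.0]] [[0.015, -1.0, -0.027, 0.143], [0.994, 0.012, 0.109, -0.494], [-0.109, -0.028, 0.994, -0.846], [0.0, 0.0, 0.0, 1.0]] ['intrinsics', 'extrinsics']
tall_sink [(0.76, [283.0, 243.0], 284)]
press_jig [(0.87, [274.0, 160.0], 3686)]
pressure_plate [(0.54, [272.0, 156.0], 350)]
short_sink [(0.67, [368.0, 228.0], 235)]
screwdriver [(0.86, [424.0, 257.0], 505)]
meter [(0.65, [221.0, 258.0], 1658), (0.43, [283.0, 246.0], 332)]
```

```bash
python3 - <<'E'
import cv2
a=cv2.imread('pics/top0.png')[110:310,160:460];cv2.imwrite('pics/a.png',cv2.resize(a,None,fx=2.6,fy=2.6,interpolation=2))
a=cv2.imread('pics/scene0.png')[120:330,190:390];cv2.imwrite('pics/b.png',cv2.resize(a,None,fx=2.8,fy=2.8,interpolation=2))
E
```

```text
(no output)
```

View pics/a.png

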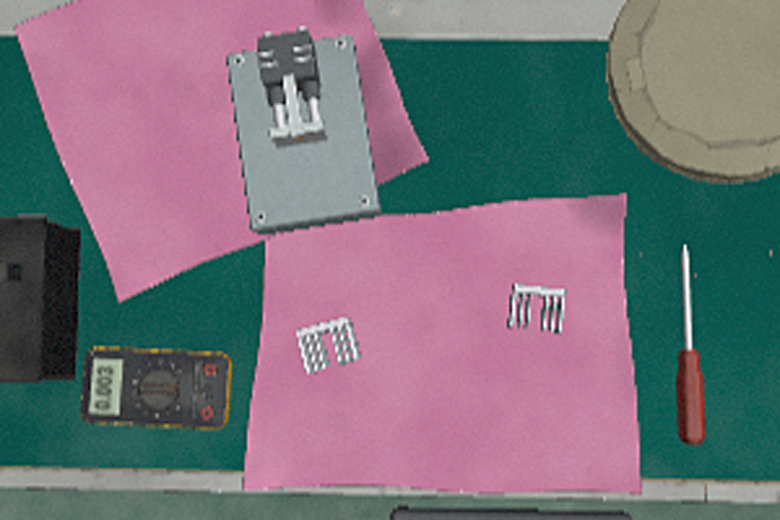

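View pics/b.png

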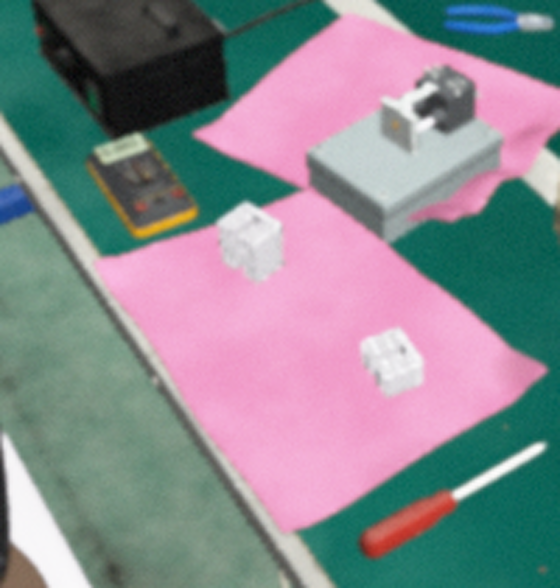

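```bash
cat > h.py <<'E'
import numpy as np,cv2
from workcell import *
def ray(c,px,z,p=None):
    p=p or camera_params(c);K=p['intrinsics'];E=np.array(p['extrinsics']);R=E[:3,:3];C=-R.T@E[:3,3]
    out=[]
    for u,v in np.atleast_2d(px):
        d=np.linalg.inv(K)@[u,v,1.];d=R.T@(d*[1,-1,-1]);out.append(C+d*(z-C[2])/d[2])
    return np.array(out)
def proj(p,P):
    E=np.array(p['extrinsics']);q=(np.atleast_2d(P)@E[:3,:3].T+E[:3,3])*[1,-1,-1];q=q@np.array(p['intrinsics']).T
    return q[:,:2]/q[:,2:]
E
python3 - <<'E'
from h import *
f=lambda l:np.array(l)/2.6+[160,110]
np.set_printoptions(precision=4,suppress=True)
b=ray('top',f([(228,53),(355,35),(380,208),(252,226)]),.05);print(b)
s=ray('top',f([(296,333),(351,318),(359,357),(308,373)]),.0564);print(s)
print('edges',np.linalg.norm(np.roll(b,-1,0)-b,axis=1),np.linalg.norm(np.roll(s,-1,0)-s,axis=1))
y=lambda v:np.arctan2(v[1],v[0])
print('jigyaw',[y(b[0]-b[3]),y(b[1]-b[2]),y(b[0]-b[1])-np.pi/2],'sink',[y(s[0]-s[3]),y(s[1]-s[2]),y(s[0]-s[1])-np.pi/2])
print(b.mean(0),s.mean(0))
p=ray('top',f([(272,137),(325,137)]),.094);print(p)
ss=ray('top',f([(512,285),(566,291),(562,331),(508,326)]),.0324);print(ss.mean(0))
m=ray('top',f([(90,347),(232,352),(226,430),(82,422)]),.034);print(m)
E
```

```text
[[0.6521 0.2978 0.05  ]
 [0.6687 0.1895 0.05  ]
 [0.5198 0.1656 0.05  ]
 [0.5034 0.2727 0.05  ]]
[[0.4145 0.2326 0.0564]
 [0.4274 0.1876 0.0564]
 [0.3956 0.1804 0.0564]
 [0.382  0.2219 0.0564]]
edges [0.1096 0.1507 0.1084 0.1509] [0.0468 0.0325 0.0437 0.0342]
jigyaw [np.float64(0.16756844332104356), np.float64(0.1590720594565296), np.float64(0.15118284671677795)] sink [np.float64(0.3181686257114274), np.float64(0.22279497387241542), np.float64(0.27968958285812784)]
[0.586  0.2314 0.05  ] [0.4049 0.2056 0.0564]
[[0.57   0.2511 0.094 ]
 [0.5704 0.2085 0.094 ]]
[0.4387 0.0327 0.0324]
[[0.4006 0.41   0.034 ]
 [0.3982 0.2891 0.034 ]
 [0.3333 0.292  0.034 ]
 [0.3379 0.4138 0.034 ]]
```

>>> move_arm([
  [[0.02,-0.034,0,0,0,0.046],[0.02,-0.034,0,0,0,0.046],[0.02,-0.034,0,0,0,0.046],[0.02,-0.034,-0.002,0,0,0.046],[0.02,-0.034,-0.002,0,0,0.046],[0.02,-0.034,-0.002,0,0,0.046],[0.02,-0.034,-0.002,0,0,0.046],[0.02,-0.034,-0.002,0,0,0.046],[0.02,-0.034,-0.002,0,0,0.046],[0.02,-0.034,-0.002,0,0,0.046],[0.02,-0.034,0,0,0,0.046],[0.02,-0.023,0,0,0,0.046]],
], gripper=0.0854)

```text
t: 2.2
position: [0.4066, 0.2043, 0.1806]
eef_rot: [-0.142, 0.99, 0.0, 0.0]
contact_force: [0.1, -0.2, 0.9]
opening: 1.001
grip_force: 0.0
```

```bash
python3 - <<'E'
from h import *
np.set_printoptions(precision=4,suppress=True)
o=get_obs();print(o['t'],o['position'],o['eef_rot'],o['joint_pos'])
p=camera_params('wrist');im=read_camera('wrist')
import pickle;pickle.dump(p,open('w1.pkl','wb'))
r=outline_of('wrist','tall_sink');print([(d['conf'],d['point'],d['pixels'].sum()) for d in r])
v=im[:,:,::-1].copy()
# predicted sink top corners
c,s=np.cos(.28),np.sin(.28)
P=np.array([[.405+c*a-s*b,.2055+s*a+c*b,.0564] for a,b in((-.018,-.022),(.018,-.022),(.018,.022),(-.018,.022))])
q=proj(p,P);print(q)
cv2.imwrite('pics/w1.png',v)
E
```

```text
2.2 [0.4066 0.2043 0.1806] [-0.1416  0.9899  0.0001  0.0002] [ 0.3202  0.2681  1.9753  0.0001  0.8977 -1.5347]
[(0.75, [322.9, 181.3], np.int64(1482))]
[[292.8025 164.9377]
 [293.3879 200.8728]
 [337.8905 201.0906]
 [338.9541 165.1761]]
```

View pics/w1.png

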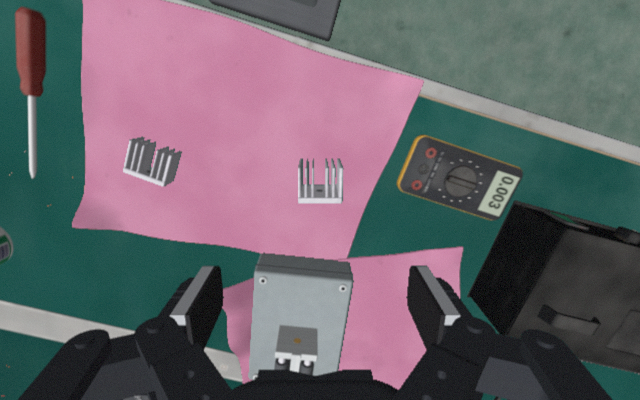

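```bash
python3 - <<'E'
from h import *
import pickle
np.set_printoptions(precision=4,suppress=True)
p=pickle.load(open('w1.pkl','rb'));E=np.array(p['extrinsics']);print('cam',-E[:3,:3].T@E[:3,3],E[:3,:3][2])
c,s=np.cos(.28),np.sin(.28)
for z in(.0064,.0564):
  print(z,proj(p,[[.405+c*a-s*b,.2055+s*a+c*b,z] for a,b in((-.018,-.022),(.018,-.022),(.018,.022),(-.018,.022))]))
im=cv2.imread('pics/w1.png')[140:220,275:365];cv2.imwrite('pics/w1c.png',cv2.resize(im,None,fx=7,fy=7,interpolation=2))
E
```

```text
cam [0.3283 0.1816 0.3601] [-0.3038 -0.0899  0.9485]
0.0064 [[295.689  155.7449]
 [296.1089 187.3167]
 [334.8546 187.5103]
 [335.6786 155.9544]]
0.0564 [[292.8025 164.9377]
 [293.3879 200.8728]
 [337.8905 201.0906]
 [338.9541 165.1761]]
```

View pics/w1c.png

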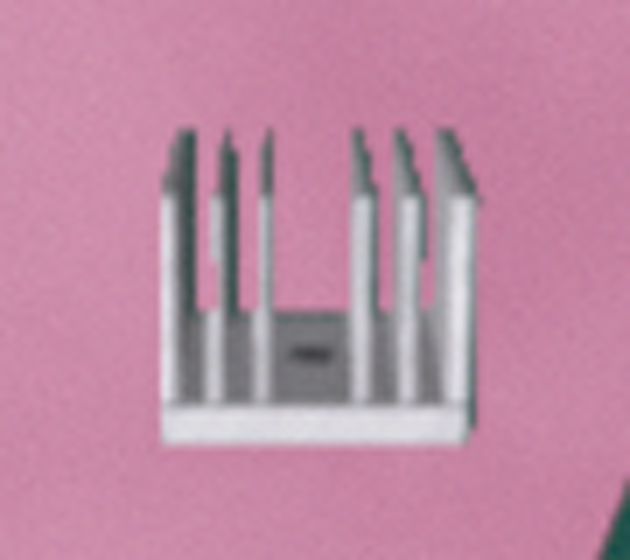

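```bash
python3 - <<'E'
from h import *
import pickle
np.set_printoptions(precision=4,suppress=True)
p=pickle.load(open('w1.pkl','rb'))
s=ray('wrist',[(298.3,168.1),(298.3,203.3),(341.9,203.3),(342.9,168.1)],.0564,p);print(s,s.mean(0))
y=lambda v:np.arctan2(v[1],v[0]);print(y(s[1]-s[0]),y(s[2]-s[3]),y(s[2]-s[1])-np.pi/2)
for z in(.094,.05):print(proj(p,[[.5737-np.sin(.158)*b,.2294+np.cos(.158)*b,z] for b in(-.022,.022)]))
im=cv2.imread('pics/w1.png')[240:390,240:365];cv2.imwrite('pics/w1d.png',cv2.resize(im,None,fx=4,fy=4,interpolation=2))
E
```

```text
[[0.3953 0.1852 0.0564]
 [0.4295 0.1947 0.0564]
 [0.4173 0.2361 0.0564]
 [0.3833 0.2262 0.0564]] [0.4063 0.2105 0.0564]
0.26932188348730496 0.2851415488904187 0.2851388895671867
[[270.3997 349.7583]
 [313.0644 354.1104]]
[[275.3377 321.3035]
 [313.2156 325.3069]]
```

View pics/w1d.png

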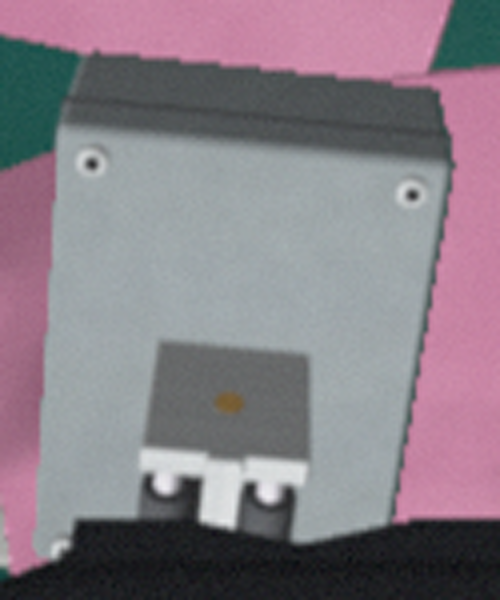

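```bash
python3 - <<'E'
from h import *
import pickle
np.set_printoptions(precision=4,suppress=True)
p=pickle.load(open('w1.pkl','rb'))
y=lambda v:np.arctan2(v[1],v[0])
a=ray('wrist',[(275,352.75),(317,355.5)],.094,p);b=ray('wrist',[(279.5,325.5),(317.5,328.3)],.052,p)
e=ray('wrist',np.array([(57,128),(450,160)])/4+[240,240],.05,p)
for q in(a,b,e):print(q.mean(0),y(q[1]-q[0])-np.pi/2,np.linalg.norm(q[1]-q[0]))
E
```

```text
[0.5752 0.2343 0.094 ] 0.20299034839894703 0.04328539591646888
[0.5756 0.2351 0.052 ] 0.19586125090965667 0.04391341445908984
[0.5108 0.2228 0.05  ] 0.19233675885709345 0.1078552975357664
```

>>> move_arm([
  [[-0.001,0.003,-0.035,0,0,0],[0,0.001,-0.035,0,0,0],[0,0,-0.035,0,0,0],[0,0,-0.03,0,0,0],[0,0,-0.02,0,0,0],[0,0,-0.013,0,0,0],[0,0,0,0,0,0],[0,0,0,0,0,0]],
])

```text
t: 3.3
position: [0.4052, 0.2098, 0.013]
eef_rot: [-0.141, 0.99, 0.0, 0.0]
contact_force: [0.5, -0.0, 0.0]
opening: 1.002
grip_force: 0.0
```

>>> move_arm([
  [[0,0,0,0,0,0],[0,0,0,0,0,0],[0,0,0,0,0,0],[0,0,0,0,0,0],[0,0,0,0,0,0],[0,0,0,0,0,0]],
], gripper=0.03, newtons=50)

```text
t: 4.05
position: [0.4052, 0.2096, 0.0131]
eef_rot: [-0.141, 0.99, 0.0, 0.0]
contact_force: [-0.9, -1.1, 10.5]
opening: 0.493
grip_force: 49.2
```

>>> move_arm([
  [[0,0,0.015,0,0,0],[0,0,0.03,0,0,0],[0.005,0,0.025,0,0,0],[0.02,0.003,0,0,0,-0.02],[0.025,0.003,0,0,0,-0.02],[0.025,0.003,0,0,0,-0.02],[0.025,0.003,0,0,0,-0.02],[0.02,0.003,0,0,0,-0.02],[0.015,0.002,0,0,0,-0.006],[0,0,0,0,0,0],[0,0,0,0,0,0]],
])

```text
t: 5.42
position: [0.5391, 0.2265, 0.0823]
eef_rot: [-0.089, 0.996, -0.0, -0.0]
contact_force: [0.4, -0.2, -1.7]
opening: 0.49
grip_force: 51.2
```

```bash
python3 - <<'E'
from h import *
np.set_printoptions(precision=4,suppress=True)
o=get_obs();print(o['t'],o['position'],o['eef_rot'],o['contact_force'])
import pickle;pickle.dump(camera_params('wrist'),open('w2.pkl','wb'))
a=read_camera('wrist');b=read_camera('top')
cv2.imwrite('pics/w2.png',a[:,:,::-1]);cv2.imwrite('pics/t2.png',b[:,:,::-1])
A=cv2.resize(a[200:400,200:440,::-1],None,fx=2.5,fy=2.5,interpolation=2)
B=cv2.resize(b[105:225,225:325,::-1],(200,240),interpolation=2);B=cv2.resize(b[110:210,240:310,::-1],(200,286))
C=np.zeros((500,800,3),np.uint8);C[:,:600]=A;C[:286,600:]=B;cv2.imwrite('pics/c2.png',C)
E
```

```text
5.425 [0.5391 0.2265 0.0823] [-0.0887  0.9961 -0.     -0.0005] [ 0.4069 -0.1863 -1.6829]
```

View pics/c2.png

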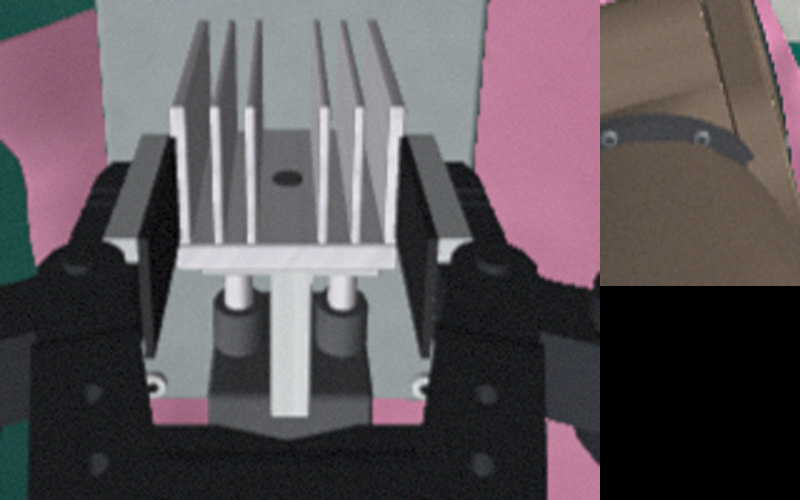

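```bash
python3 - <<'E'
from h import *
import pickle
np.set_printoptions(precision=4,suppress=True)
p=pickle.load(open('w2.pkl','rb'));f=lambda l:np.array(l)/2.5+[200,200]
r=lambda l,z:ray('wrist',f(l),z,p)
y=lambda v:np.arctan2(v[1],v[0])
s=r([(178,268),(395,268),(403,107),(172,107)],.1257);print('sink',s.mean(0),s[:2].mean(0),np.linalg.norm(s[1]-s[0]),y(s[1]-s[0])-np.pi/2)
pl=r([(203,272),(378,272)],.094);print('plate back top',pl.mean(0),np.linalg.norm(pl[1]-pl[0]),y(pl[1]-pl[0])-np.pi/2)
t=r([(291,280),(291,412)],.1);print('tongue',t,y(t[1]-t[0]))
e=r([(104,100),(107,150)],.05);g=r([(482,100),(475,150)],.05);print(e,g,y(e[1]-e[0]),y(g[1]-g[0]))
sc=r([(155,385),(424,385)],.05);print('screws',sc,sc.mean(0))
# into tool yaw .178 frame lateral coord rel. to TCP
n=np.array([-np.sin(.178),np.cos(.178)])
for q in(s.mean(0),s[:2].mean(0),pl.mean(0),t[0],t[1],(e.mean(0)+g.mean(0))/2,sc.mean(0)):print(round(1000*(q[:2]-[.5391,.2265])@n,1))
E
```

```text
sink [0.5395 0.227  0.1257] [0.5569 0.2301 0.1257] 0.04315793514053091 0.17843144761767626
plate back top [0.5806 0.2354 0.094 ] 0.042990386705521216 0.1784265239334606
tongue [[0.5784 0.2351 0.1   ]
 [0.6174 0.2422 0.1   ]] 0.18063115022468385
[[0.5645 0.1782 0.05  ]
 [0.5804 0.1808 0.05  ]] [[0.5453 0.2851 0.05  ]
 [0.5612 0.2871 0.05  ]] 0.16234712375535307 0.12742600662076603
screws [[0.6633 0.2057 0.05  ]
 [0.6477 0.2923 0.05  ]] [0.6555 0.249  0.05  ]
0.5
0.4
1.4
1.5
1.6
2.0
1.5
```

>>> move_arm([
  [[0,0.001,-0.01,0,0,0],[0,0,-0.008,0,0,0],[0,0,-0.006,0,0,0],[0,0,0,0,0,0],[0,0,0,0,0,0]],
])

```text
t: 6.15
position: [0.54, 0.2276, 0.0585]
eef_rot: [-0.088, 0.996, 0.0, 0.0]
contact_force: [-0.6, -0.6, -1.5]
opening: 0.49
grip_force: 51.2
```

>>> move_arm([
  [[0.004,0.0007,0,0,0,0],[0.004,0.0007,0,0,0,0],[0.003,0.0006,0,0,0,0],[0,0,0,0,0,0],[0,0,0,0,0,0]],
])

```text
t: 6.78
position: [0.5509, 0.2295, 0.0584]
eef_rot: [-0.088, 0.996, 0.0, -0.0]
contact_force: [-0.1, -0.6, -1.4]
opening: 0.49
grip_force: 51.2
```

>>> move_arm([
  [[0.003,0.0005,0,0,0,0],[0.003,0.0005,0,0,0,0],[0.002,0.0004,0,0,0,0],[0,0,0,0,0,0],[0,0,0,0,0,0]],
])

```text
t: 7.4
position: [0.5588, 0.2309, 0.0584]
eef_rot: [-0.088, 0.996, -0.0, -0.0]
contact_force: [-3.0, -1.1, -0.7]
opening: 0.49
grip_force: 51.3
```

>>> move_arm([
  [[0.002,0.0004,0,0,0,0],[0.002,0.0004,0,0,0,0],[0.002,0.0004,0,0,0,0],[0.001,0.0002,0,0,0,0],[0,0,0,0,0,0],[0,0,0,0,0,0]],
])

```text
t: 8.15
position: [0.5651, 0.2321, 0.0583]
eef_rot: [-0.088, 0.996, -0.0, -0.001]
contact_force: [-7.4, -3.2, 2.7]
opening: 0.494
grip_force: 51.7
```

>>> move_arm([
  [[0.0015,0.0003,0,0,0,0],[0.001,0.0002,0,0,0,0],[0,0,0,0,0,0],[0,0,0,0,0,0]],
])

```text
t: 8.65
position: [0.5672, 0.2325, 0.0583]
eef_rot: [-0.088, 0.996, -0.0, -0.001]
contact_force: [-8.7, -3.2, 3.5]
opening: 0.492
grip_force: 51.8
```

```bash
python3 - <<'E'
from h import *
np.set_printoptions(precision=4,suppress=True)
o=get_obs();print(o['t'],o['position'],o['eef_rot'],o['contact_force'],o['moment'])
import pickle;pickle.dump(camera_params('wrist'),open('w3.pkl','wb'))
a=read_camera('wrist');b=read_camera('scene')
cv2.imwrite('pics/w3.png',a[:,:,::-1])
A=cv2.resize(a[200:400,200:440,::-1],None,fx=2,fy=2,interpolation=2)
B=cv2.resize(b[110:230,285:385,::-1],(320,384),interpolation=2)
C=np.zeros((400,800,3),np.uint8);C[:,:480]=A;C[:384,480:]=B;cv2.imwrite('pics/c3.png',C)
E
```

```text
8.65 [0.5672 0.2325 0.0583] [-0.0884  0.9961 -0.0003 -0.0015] [-8.6791 -3.2162  3.5337] [-0.6591  1.4803 -0.1693]
```

View pics/c3.png

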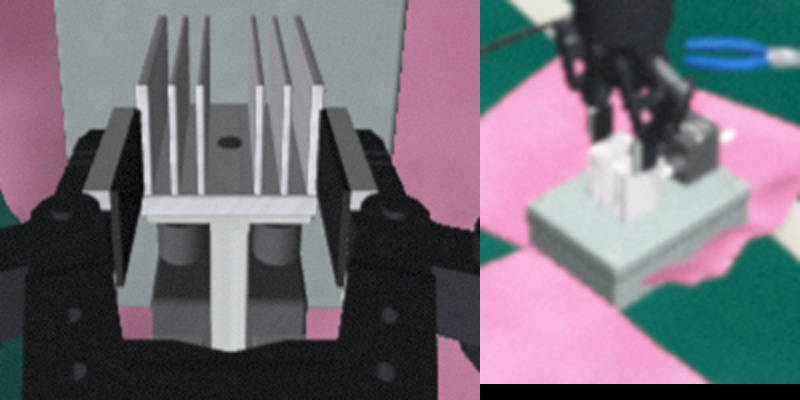

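>>> move_arm([
  [[0.001,0.0002,0,0,0,0],[0.001,0.0002,0,0,0,0],[0,0,0,0,0,0],[0,0,0,0,0,0]],
])

```text
t: 9.25
position: [0.5689, 0.2328, 0.0583]
eef_rot: [-0.088, 0.996, -0.0, -0.002]
contact_force: [-10.7, -3.8, 6.1]
opening: 0.493
grip_force: 51.9
```

```bash
python3 - <<'E'
from h import *
import pickle
np.set_printoptions(precision=4,suppress=True)
o=get_obs();print(o['t'],o['position'],o['contact_force'])
p=camera_params('wrist');a=read_camera('wrist');pickle.dump(p,open('w4.pkl','wb'))
A=cv2.resize(a[225:385,240:390,::-1],None,fx=3.7,fy=3.7,interpolation=2);cv2.imwrite('pics/c4.png',A)
E
```

```text
9.25 [0.5689 0.2328 0.0583] [-10.6621  -3.7795   6.0541]
```

View pics/c4.png

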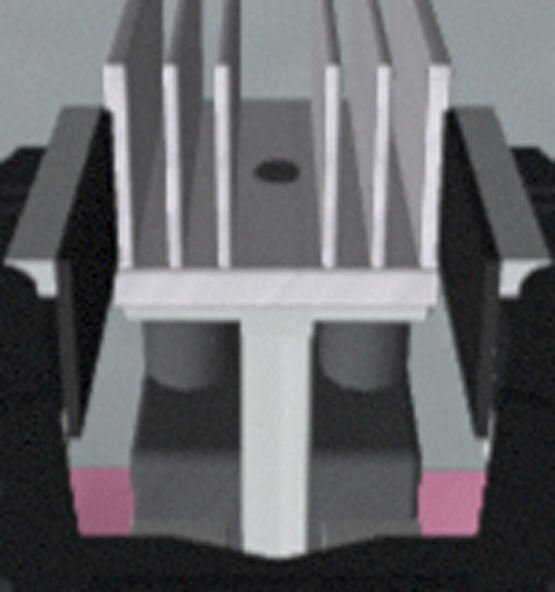

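```bash
python3 - <<'E'
from h import *
import pickle
np.set_printoptions(precision=4,suppress=True)
p=pickle.load(open('w4.pkl','rb'));f=lambda l:np.array(l)/3.7+[240,225]
a=ray('wrist',f([(125,320),(428,320)]),.094,p);s=ray('wrist',f([(115,306),(436,306)]),.1012,p)
d=np.array([np.cos(.178),np.sin(.178)]);n=np.array([-d[1],d[0]])
print(a,s,(a.mean(0)[:2]-[.5806,.2354])@d,(a.mean(0)-s.mean(0))[:2]@n,(a.mean(0)-s.mean(0))[:2]@d)
E
```

```text
[[0.5987 0.2167 0.094 ]
 [0.591  0.2592 0.094 ]] [[0.5912 0.2152 0.1012]
 [0.5835 0.2578 0.1012]] 0.014446550151013508 0.00014210525358001553 0.00759177109876178
```

>>> move_arm([
  [[0,0,0,0,0,0],[0,0,0,0,0,0],[0,0,0,0,0,0],[0,0,0,0,0,0],[0,0,0,0,0,0],[0,0,0,0,0,0],[0,0,0,0,0,0],[0,0,0,0,0,0],[0,0,0,0,0,0],[0,0,0,0,0,0],[0,0,0,0,0,0],[0,0,0,0,0,0]],
])

```text
t: 10.8
position: [0.5689, 0.2328, 0.0583]
eef_rot: [-0.088, 0.996, -0.0, -0.002]
contact_force: [-9.7, -3.5, 4.5]
opening: 0.489
grip_force: 51.9
```

>>> move_arm([
  [[0,0,0,0,0,0],[0,0,0,0,0,0],[0,0,0,0,0,0],[0,0,0,0,0,0],[0,0,0,0,0,0],[0,0,0,0,0,0],[0,0,0,0,0,0],[0,0,0,0,0,0],[0,0,0,0,0,0],[0,0,0,0,0,0],[0,0,0,0,0,0],[0,0,0,0,0,0]],
])

```text
t: 12.3
position: [0.5689, 0.2328, 0.0583]
eef_rot: [-0.088, 0.996, -0.0, -0.002]
contact_force: [-9.8, -4.0, 4.2]
opening: 0.489
grip_force: 51.9
```

>>> move_arm([
  [[0,0,0,0,0,0],[0,0,0,0,0,0],[0,0,0,0,0,0],[0,0,0,0,0,0],[0,0,0,0,0,0],[0,0,0,0,0,0],[0,0,0,0,0,0],[0,0,0,0,0,0],[0,0,0,0,0,0],[0,0,0,0,0,0],[0,0,0,0,0,0],[0,0,0,0,0,0]],
])

```text
t: 13.8
position: [0.5689, 0.2328, 0.0583]
eef_rot: [-0.088, 0.996, -0.0, -0.002]
contact_force: [-10.2, -4.5, 5.0]
opening: 0.488
grip_force: 51.9
```

```bash
python3 -c "
from workcell import *
print(job_done())"
```

```text
the job is handed in; nothing more can be done
None
```

The tall heat sink stands on the bed, flush and centred on the sprung plate. I held it there at about 10 N for over 4 s, with the plate pushed back about 14 mm by camera estimate, and handed the job in with the grip and push still on. The tongue tip was hidden by the gripper, so its place between the ridges is inferred from that travel, and I did not look at the bystanders again.

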